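# Release the ratchet and slide the empty bottle lane's pusher back

## Robot

A 7-joint arm with a two-finger parallel gripper is mounted at the origin on the work surface. World frame = base frame: x ahead of the robot, y to its left, z up, the work surface at z = 0. Lengths are in m, angles in rad, forces in N, time in s.
With the tool pointing down it reaches from about 0.4 to 0.85 m from the base axis. Payload 10.4 kg.
Tool frame: the origin (TCP) lies midway between the tips of the shut fingers; the grasp point (between the pads) lies manip.pinch_z behind it (manip.pinch_z is the distance from the TCP to the grasp point, in m); z points along the fingers, y is the direction in which the jaws open and shut (so a half turn about z gives the same grasp; the last joint's range is limited). The gripper opens to 85 mm and grips with 20 to 120 N. Pads are 22 mm wide; open, the fingers measure 114 mm over their backs; the gripper's body (76 mm by 85 mm) begins 54 mm behind the grasp point. The pads swing forward as they close: fully open they stand 13 mm farther back than shut.
Start: joints at [1.188, 0.332, -0.065, 1.46, 0.022, 1.35, -0.088], TCP at [0.22, -0.585, 0.231] pointing down, gripper open.
Joint ranges: [-2.6, 2.6], [-0.5, 2.12], [-1.47, 1.34], [0.16, 2.42], [-1.27, 4.41], [0.06, 2.06], [-2.6, 2.6]. Speed limits (rad/s): [2.22, 2.22, 2.79, 2.79, 3.14, 3.14, 3.14].

## Interface

Orientations are given as a unit quaternion [x, y, z, w].
In Python, from workcell import manip gives the robot as it stands.
- The arm moves only by the shell command python3 -m handwheel 'ROWS' [FORCE]. ROWS is JSON, a list that holds one entry, the list of rows, each a list of 7 numbers: the shift along the tool's x, y, z in m, then the turn, a rotation vector about the tool's x, y, z in rad, then the finger opening in m, from 0 to 0.0854. In form: [[[tx, ty, tz, ax, ay, az, claw], ...]]. A call has 1 to 8 rows; each row is the pose to reach, as a shift and turn from the pose commanded when the call began, along the tool's axes at that moment; what a row does not reach only later rows make up. A row lasts 1/8 s, in which the tool goes at most 62.5 mm and 10.7 degrees, less where a joint would pass 70% of its speed; a pose out of reach is approached as far as the arm can. A call with a gripper value outside its range is refused whole. The fingers move at their own pace and stop on an object; FORCE is the grip in N (left out, the last holds). Time passes only in rows, so rows that repeat a pose let the fingers close. It gives the time, the measured TCP pose, the force and the opening at its end, in the units of the state.
- manip.get_obs(): the state, without advancing time (a new reading comes with each control period).
- manip.camera(name): name is "side" or "top"; returns the picture (420x560x3 uint8, blue, green, red); there is no depth.
- manip.calibration(name): a dict with "fx", "fy", "cx", "cy" (pixels), "k1" (the pictures are not rectified: a ray, as slopes to the right and down, at radius r is drawn at 1 + k1 r^2 times it, then the intrinsics apply), "view" (4x4, takes a point from world to camera coordinates). Camera axes: x right, y up, looking along -z (the intrinsics and any distortion apply to the point x, -y, -z); pixel columns grow to the right and rows downward; lengths in m; the calibration is good to about 2 mm. A picture is of the moment at which its call begins. calibration takes no time and is no camera call.
- manip.hand_in(): hands the job in, once; it reports no verdict.
The state is a dict: "clock": time; "joint_pos": joint angles; "joint_velocities": joint speeds; "tau": joint torques, N m; "position": TCP position; "ee_rot": TCP orientation; "ft_force": force on the tool from outside, world axes, zero at the start; "torque": the same for the moment, N m; "grip_width": opening from 0.0 (shut) to 1.0 (fully open).
Only numpy, scipy, OpenCV 4.12 (cv2) and the standard library are available. Lean on these libraries where they do the work, as an engineer would, in place of code of your own. Each camera call takes 0.05 s, during which the arm holds its last target.

## Task

Two bottle-feed lanes stand on the stockroom bench, and one of them has run empty. Get the empty lane ready for refilling: flip its ratchet pawl over so that its T-handle leans forward, towards the lane's open front, and then slide its pusher all the way back to the rear stop, leaving the pawl flipped. Leave the lane that still holds bottles, its pusher and its pawl, as they are.

Things in the scene. Friction and masses are not known exactly. Their poses are not given: they have to be found in the camera images.
- pusher_empty (a joint): How far (m) the empty lane's pusher stands forward of its rear stop: 0 fully back, 0.165 furthest forward; 0.09 to 0.15 at the start. It slides along a level lane 360 mm long and stays where left (2.5 N friction). A saw-tooth rack and the pawl on the pusher let it move forward only (up to 12 mm of slack backward) until the pawl is flipped.
- plate_empty (a point): Mid upper front edge of the pusher's upright grey plate: 64 mm wide, 10 thick, from 9 to 70 mm above the table; push its front to send it back. x points level to the lane's rear, y to its left, z up, moving with it. Lane: 74 mm wide inside, floor 6 mm high, clear walls 34 mm, front lip 24 mm high, 275 mm before the plate when fully back. Fronts face the robot.
- pawl_empty (a joint): Angle (rad) of the pawl on the empty lane's pusher: 0 to 0.35 resting on the teeth, engaged (at 0 its T-handle leans 30 degrees to the rear); 0.52 upright; 1.2 fully flipped, handle leaning 39 degrees to the front, released. Past upright it falls over and stays by its own weight; under 1 N at the handle, towards the front, flips it.
- bar_empty (a point): Centre of the black cross-bar of the pawl's T-handle: 12 mm thick, 44 long, across the lane, about 79 mm above the table when engaged. It swings along the lane at 48 mm radius about a pivot on the pusher 62 mm right (-y) of the lane's middle, 35 mm behind the plate's front and 37 mm above the table. Before and behind it the lane is at most 43 mm high.
- stocked_bar (a point): Centre of the same cross-bar on the other, identical lane, the one that holds two white bottles (48 mm across, 85 mm tall): to be left alone. Given so that the lanes can be told apart.

How it is judged:
By the outcome, as a careful person would: the job done as asked, in the order asked, and still so for the second after the job is handed in, with the robot touching nothing.
It also fails if it takes over 40 s, if anything falls off the work surface, if the arm or the gripper's body presses on something with over 40 N, if the wrist force passes 120 N, or if a joint passes its speed limit or range.

## Working session

There is one attempt and no reset: what is moved stays moved. The work goes in short steps, Python scripts to look and compute and a shell command to move; the robot and the scene stay as the last step left them, time stands still between calls to the robot, and variables do not carry over. Pictures are saved under pics/ and viewed, and the job is handed in when it is done.

```bash
mkdir -p pics; ls
python3 - <<'E'
from workcell import manip
import cv2
o=manip.get_obs();print(o)
print(manip.pinch_z)
for n in("side","top"):
    cv2.imwrite(f"pics/{n}0.png",manip.camera(n));print(n,manip.calibration(n))
E
```

```text
pics
{'clock': 0.0, 'joint_pos': array([ 1.18841347,  0.33288824, -0.06471407,  1.46091789,  0.02156599,
        1.34984834, -0.08849614]), 'joint_velocities': array([-0.0001001 , -0.00010481,  0.000512  ,  0.00022125, -0.00042005,
       -0.0003428 , -0.0019981 ]), 'tau': array([-1.26644609e-03, -6.25442433e+01,  4.81029530e-02, -3.91606879e+01,
        1.60632259e-02,  9.82823898e-03,  2.81395285e-05]), 'position': array([ 0.21993674, -0.58465035,  0.23051689]), 'ee_rot': array([ 9.83860194e-01,  1.78937558e-01, -1.33461235e-04, -6.70991815e-04]), 'ft_force': array([-0.56432708,  0.59831974,  0.62489483]), 'torque': array([-0.03237605,  0.01646419,  0.02165956]), 'grip_width': 0.9984893660496795}
0.0187
side {'fx': 446.89412079792794, 'fy': 446.89412079792794, 'cx': 282.7230253906695, 'cy': 213.22748588999528, 'k1': -0.13809717628534934, 'view': array([[-0.99493461, -0.09857803,  0.0196849 ,  0.64202103],
       [ 0.07633258, -0.61345237,  0.78603405, -0.12914286],
       [-0.06540994,  0.78355508,  0.61786971, -0.79460849],
       [ 0.        ,  0.        ,  0.        ,  1.        ]])}
top {'fx': 546.195146351395, 'fy': 546.195146351395, 'cx': 282.2784194376751, 'cy': 207.4911744216038, 'k1': 0.0198735361513629, 'view': array([[ 3.63491559e-04, -9.99980883e-01, -6.17263751e-03,
        -1.91319867e-02],
       [ 9.98484751e-01,  2.32665581e-05,  5.50290965e-02,
        -6.44469512e-01],
       [-5.50279009e-02, -6.18328704e-03,  9.98465671e-01,
        -1.11751754e+00],
       [ 0.00000000e+00,  0.00000000e+00,  0.00000000e+00,
         1.00000000e+00]])}
```

View pics/side0.png

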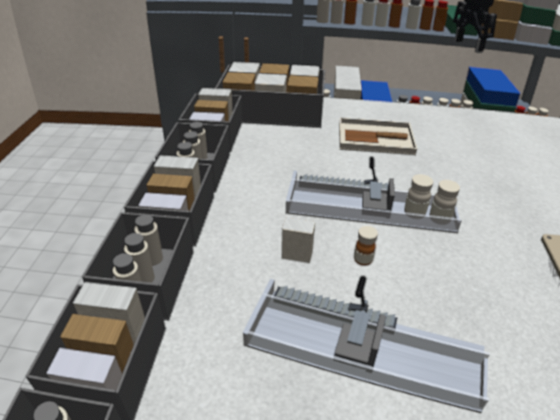

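View pics/top0.png

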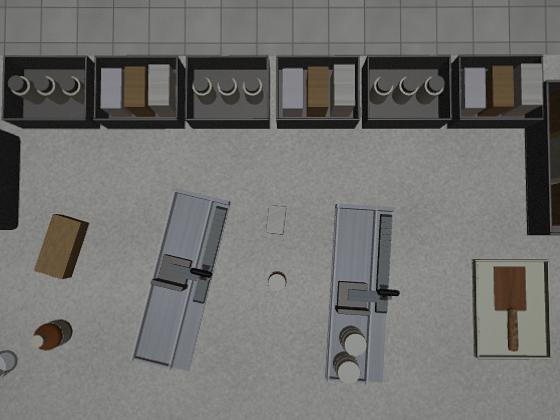

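The side view shows the empty lane nearest the camera, with its bar near (361,290). The stocked lane is behind it, its bar near (373,163). In the top view the empty lane is on the left, with its bar near (201,272) and plate near (172,285). The stocked bar is near (388,293).

Run:
```python
import cv2
a=cv2.imread("pics/top0.png")[180:380,120:250];cv2.imwrite("pics/t0c.png",cv2.resize(a,None,fx=3,fy=3,interpolation=cv2.INTER_CUBIC))
a=cv2.imread("pics/side0.png")[260:400,240:500];cv2.imwrite("pics/s0c.png",cv2.resize(a,None,fx=3,fy=3,interpolation=cv2.INTER_CUBIC))
```

```text
(no output)
```

View pics/t0c.png

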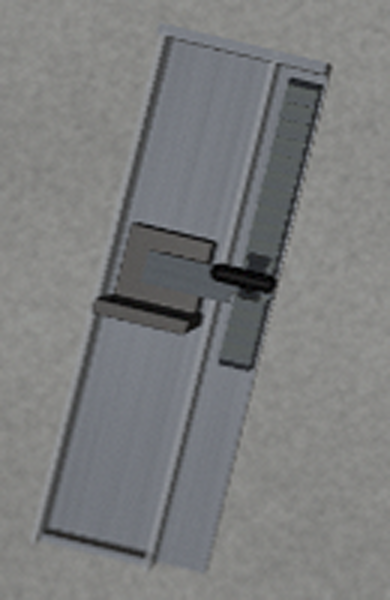

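View pics/s0c.png

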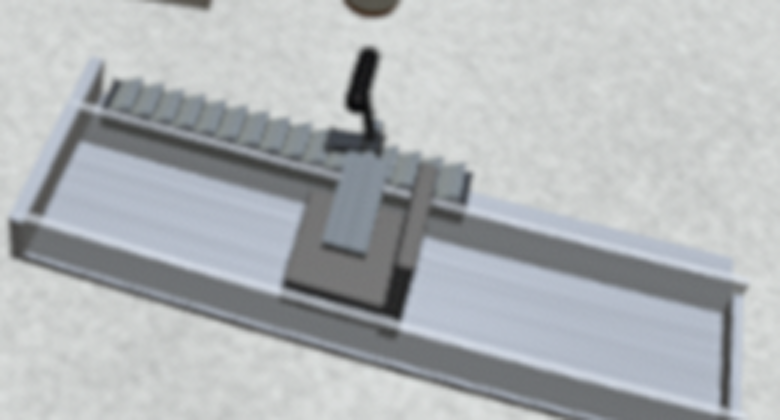

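```bash
cat > h.py <<'E'
import numpy as np,cv2
from workcell import manip
def ray(n,u,v):
    c=manip.calibration(n);K=np.array([[c['fx'],0,c['cx']],[0,c['fy'],c['cy']],[0,0,1]])
    x,y=cv2.undistortPoints(np.array([[[u,v]]],float),K,np.array([c['k1'],0,0,0,0]))[0,0]
    V=c['view'];R=V[:3,:3];o=-R.T@V[:3,3];return o,R.T@np.array([x,-y,-1])
def onz(n,u,v,z):
    o,d=ray(n,u,v);return o+d*(z-o[2])/d[2]
def two(a,b):
    (o1,d1),(o2,d2)=ray("top",*a),ray("side",*b)
    A=np.stack([d1,-d2],1);s=np.linalg.lstsq(A,o2-o1,rcond=None)[0]
    p,q=o1+s[0]*d1,o2+s[1]*d2;return (p+q)/2,np.linalg.norm(p-q)
E
python3 - <<'E'
from h import *
np.set_printoptions(precision=4,suppress=True)
T=lambda x,y:(120+x/3,180+y/3); S=lambda x,y:(240+x/3,260+y/3)
print(-manip.calibration('top')['view'][:3,:3].T@manip.calibration('top')['view'][:3,3])
print("bar ends z79",onz("top",*T(214,271),.079),onz("top",*T(273,284),.079))
print("bar 2v",two(T(243,278),S(363,78)))
a,b=onz("top",*T(167,38),.034),onz("top",*T(38,540),.034);print("left wall",a,b,np.degrees(np.arctan2(*(a-b)[[1,0]])),np.linalg.norm(a-b))
a,b=onz("top",*T(278,65),.034),onz("top",*T(152,568),.034);print("right wall",a,b,np.degrees(np.arctan2(*(a-b)[[1,0]])))
a,b=onz("top",*T(95,311),.07),onz("top",*T(190,332),.07);print("plate front",a,b,(a+b)/2,np.degrees(np.arctan2(*(a-b)[[1,0]])))
a,b=onz("top",*T(47,530),.024),onz("top",*T(145,556),.024);print("lip",a,b)
print("stocked", onz("top",388,293,.079))
E
```

```text
[ 0.582  -0.026   1.1511]
bar ends z79 [0.5181 0.1583 0.079 ] [0.5097 0.1198 0.079 ]
bar 2v (array([0.5142, 0.1387, 0.083 ]), np.float64(0.0007476832841569564))
left wall [0.674  0.1997 0.034 ] [0.3358 0.2822 0.034 ] -13.708508282801443 0.3481309942012995
right wall [0.6555 0.1236 0.034 ] [0.3173 0.2055 0.034 ] -13.595810536456474
plate front [0.4915 0.2376 0.07  ] [0.4778 0.1751 0.07  ] [0.4847 0.2064 0.07  ] 77.637235513051
lip [0.3403 0.279  0.024 ] [0.3229 0.2124 0.024 ]
stocked [ 0.4746 -0.225   0.079 ]
```

```bash
cat >> h.py <<'E'
from scipy.spatial.transform import Rotation as Ro
np.set_printoptions(precision=4,suppress=True)
e=np.array([np.cos(np.radians(13.65)),-np.sin(np.radians(13.65)),0]);l=np.array([-e[1],e[0],0])
def go(p,yaw=-13.65):
    o=manip.get_obs();R=Ro.from_quat(o['ee_rot'])
    t=Ro.from_matrix(np.stack([e,-l,[0,0,-1]],1))
    print("pos",o['position'],"F",o['ft_force'],"t",o['clock'],"shift",R.inv().apply(np.array(p)-o['position']),"rot",(R.inv()*t).as_rotvec(),"grip",o['grip_width'])
E
python3 - <<'E'
from h import *
go([0.5511,0.1297,0.231])
E
```

```text
pos [ 0.22   -0.5847  0.2306] F [-0.4396  0.7034  0.311 ] t 0.1 shift [ 0.5615 -0.552   0.0003] rot [-0.0012  0.0004  0.5981] grip 0.9991392497026006
```

```bash
python3 -m handwheel '[[[0.04,-0.04,0,0,0,0.09,0],[0.08,-0.08,0,0,0,0.2,0],[0.12,-0.12,0,0,0,0.3,0],[0.16,-0.16,0,0,0,0.4,0],[0.2,-0.2,0,0,0,0.5,0],[0.24,-0.24,0,-0.001,0,0.598,0],[0.28,-0.28,0,-0.001,0,0.598,0],[0.32,-0.32,0,-0.001,0,0.598,0]]]' 30
python3 - <<'E'
from h import *
go([0.5511,0.1297,0.231])
E
```

```text
clock: 1.1
position: [0.4072, -0.171, 0.2312]
ee_rot: [0.993, -0.119, 0.0, 0.001]
ft_force: [1.5, 0.1, -0.6]
grip_width: -0.003
pos [ 0.4072 -0.171   0.2312] F [ 1.4553  0.064  -0.5706] t 1.1 shift [ 0.0688 -0.3262 -0.0002] rot [ 0.0013 -0.0003 -0.0001] grip -0.0029959052450138626
```

```bash
python3 -m handwheel '[[[0.012,-0.055,0,0,0,0,0],[0.024,-0.11,0,0,0,0,0],[0.036,-0.165,0,0,0,0,0],[0.048,-0.22,0,0,0,0,0],[0.06,-0.28,0,0,0,0,0],[0.069,-0.326,0,0,0,0,0],[0.069,-0.326,0.04,0,0,0,0],[0.069,-0.326,0.08,0,0,0,0]]]'
python3 - <<'E'
from h import *
go([0.5511,0.1297,0.065])
for n in("side","top"): cv2.imwrite(f"pics/{n}1.png",manip.camera(n))
a=cv2.imread("pics/side1.png")[180:400,240:500];cv2.imwrite("pics/s1c.png",cv2.resize(a,None,fx=2.7,fy=2.7,interpolation=cv2.INTER_CUBIC))
E
```

```text
clock: 2.1
position: [0.5508, 0.1283, 0.1497]
ee_rot: [0.993, -0.118, 0.0, 0.0]
ft_force: [-0.3, 0.0, -0.3]
grip_width: 0.002
pos [0.5508 0.1283 0.1497] F [-0.3304  0.0318 -0.2526] t 2.1 shift [-0.0001 -0.0015  0.0847] rot [ 0.0007 -0.0002  0.0012] grip 0.0017214510807420954
```

View pics/s1c.png

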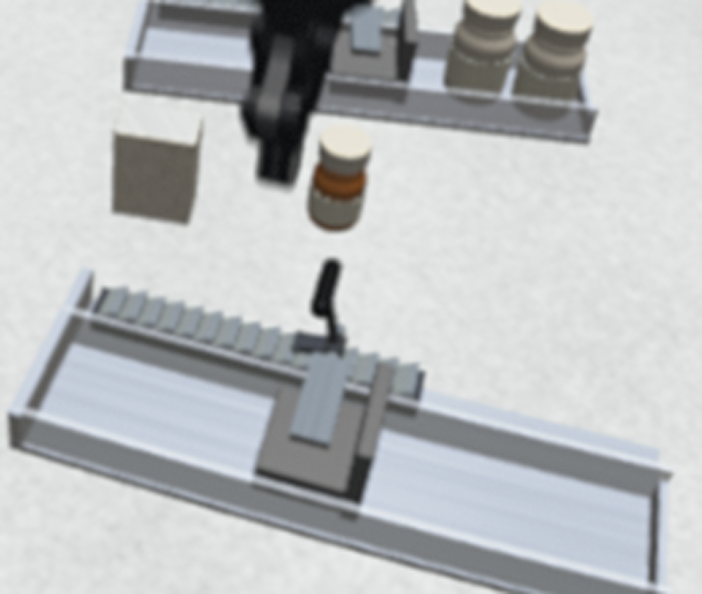

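View pics/top1.png

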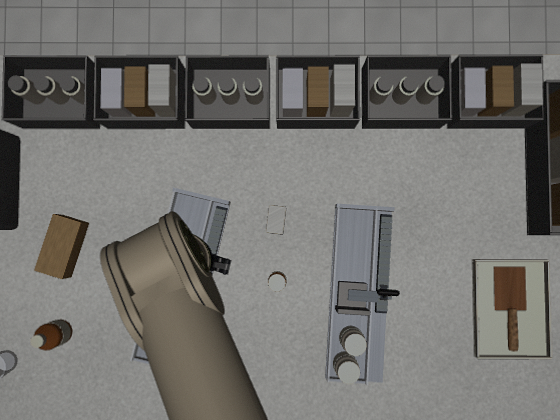

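The fingertips are behind the bar on the handle side, at side-view pixel (342,247), and well clear of the loose bottle and box. Next I lower and sweep forward.

```bash
python3 -m handwheel '[[[0,-0.001,0.03,0,0,0,0],[0,-0.001,0.06,0,0,0,0],[0,-0.001,0.085,0,0,0,0],[0,-0.001,0.085,0,0,0,0]]]'
python3 - <<'E'
from h import *
go([0.5511,0.1297,0.065])
cv2.imwrite(f"pics/side2.png",manip.camera("side"))
a=cv2.imread("pics/side2.png")[180:400,240:500];cv2.imwrite("pics/s2c.png",cv2.resize(a,None,fx=2.7,fy=2.7,interpolation=cv2.INTER_CUBIC))
E
```

```text
clock: 2.7
position: [0.5507, 0.1281, 0.0659]
ee_rot: [0.993, -0.119, -0.001, 0.001]
ft_force: [0.6, 0.6, 1.0]
grip_width: -0.004
pos [0.5507 0.1281 0.0659] F [0.5532 0.6237 0.9679] t 2.7 shift [ 0.     -0.0016  0.0009] rot [ 0.0017  0.0014 -0.0003] grip -0.003942477467642466
```

View pics/s2c.png

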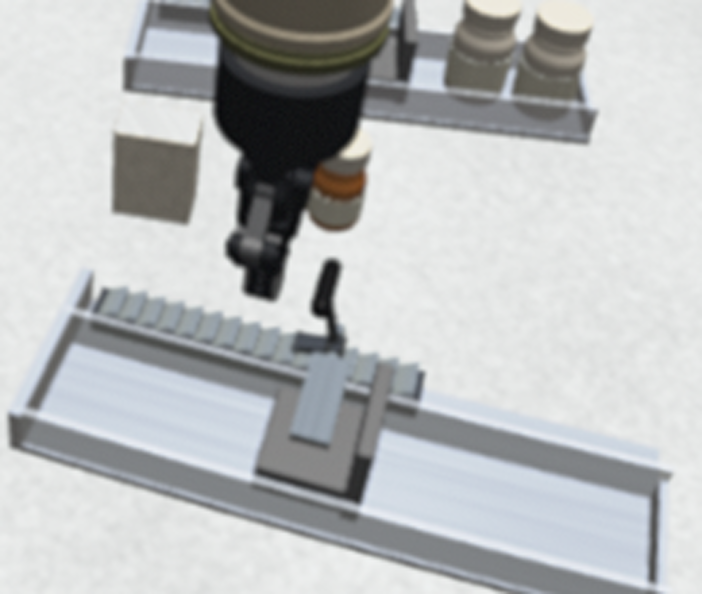

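The fingers are behind the bar with clearance: tips at crop (262,295), bar at (325,285). I'll sweep to the front.

```bash
python3 -m handwheel '[[[-0.012,-0.001,0,0,0,0,0],[-0.02,-0.001,0,0,0,0,0],[-0.027,-0.001,0,0,0,0,0],[-0.034,-0.001,0,0,0,0,0],[-0.041,-0.001,0,0,0,0,0],[-0.048,-0.001,0,0,0,0,0],[-0.054,-0.001,0,0,0,0,0],[-0.054,-0.001,0,0,0,0,0]]]'
python3 - <<'E'
from h import *
go([0.5511,0.1297,0.065])
cv2.imwrite(f"pics/side3.png",manip.camera("side"))
a=cv2.imread("pics/side3.png")[180:400,240:500];cv2.imwrite("pics/s3c.png",cv2.resize(a,None,fx=2.7,fy=2.7,interpolation=cv2.INTER_CUBIC))
E
```

```text
clock: 3.75
position: [0.4985, 0.1423, 0.066]
ee_rot: [0.993, -0.119, 0.0, 0.001]
ft_force: [0.3, -0.3, -0.3]
grip_width: 0.001
pos [0.4985 0.1423 0.066 ] F [ 0.3026 -0.2989 -0.3093] t 3.75 shift [ 0.0541 -0.0001  0.001 ] rot [ 0.0012 -0.0003  0.0004] grip 0.0005247808763366463
```

View pics/s3c.png

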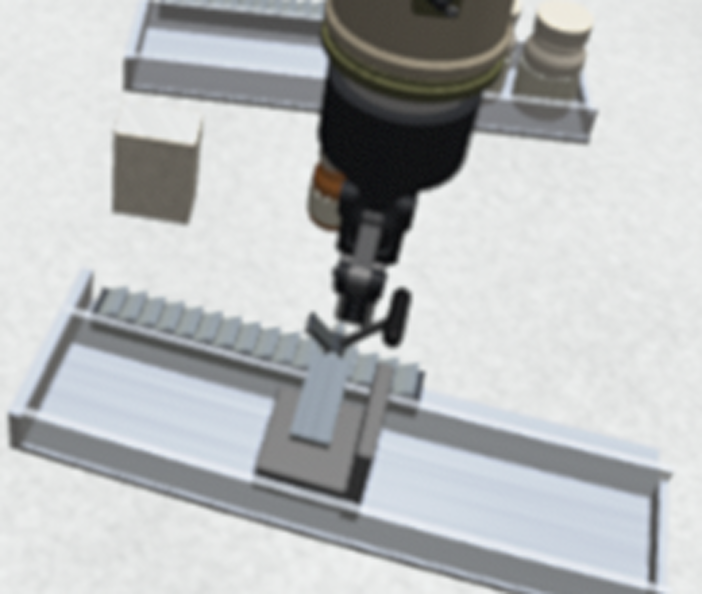

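The pawl is flipped: the handle now leans to the front, with the bar at crop (397,315), and the pusher hasn't moved. Next I lift and go round to the front of the plate.

```bash
python3 - <<'E'
from h import *
go([0.4458,0.2158,0.136])
go([0.4458,0.2158,0.043])
E
python3 -m handwheel '[[[0.001,0,-0.04,0,0,0,0],[0.001,0,-0.075,0,0,0,0],[0.001,0,-0.075,0,0,0,0]]]'
python3 - <<'E'
from h import *
go([0.4458,0.2158,0.136])
E
```

```text
pos [0.4989 0.1422 0.066 ] F [-0.0696  0.1566 -0.2976] t 3.8 shift [-0.0689 -0.059  -0.0701] rot [ 0.0011 -0.0005  0.0001] grip -0.0017584480278547271
pos [0.4989 0.1422 0.066 ] F [-0.0696  0.1566 -0.2976] t 3.8 shift [-0.069  -0.0591  0.0229] rot [ 0.0011 -0.0005  0.0001] grip -0.0017584480278547271
clock: 4.18
position: [0.5017, 0.1425, 0.1436]
ee_rot: [0.993, -0.119, 0.002, -0.0]
ft_force: [0.7, 0.6, -0.4]
grip_width: -0.002
pos [0.5017 0.1425 0.1436] F [ 0.6975  0.5838 -0.3751] t 4.175 shift [-0.0716 -0.058   0.0073] rot [-0.0008 -0.0048 -0.0003] grip -0.002087278454169358
```

```bash
python3 -m handwheel '[[[-0.035,-0.029,0,0,0,0,0],[-0.07,-0.058,0,0,0,0,0],[-0.07,-0.058,0,0,0,0,0],[-0.07,-0.058,0.04,0,0,0,0],[-0.07,-0.058,0.08,0,0,0,0],[-0.07,-0.058,0.098,0,0,0,0],[-0.07,-0.058,0.098,0,0,0,0]]]'
python3 - <<'E'
from h import *
go([0.4458,0.2158,0.043])
cv2.imwrite(f"pics/side4.png",manip.camera("side"))
a=cv2.imread("pics/side4.png")[180:400,240:500];cv2.imwrite("pics/s4c.png",cv2.resize(a,None,fx=2.7,fy=2.7,interpolation=cv2.INTER_CUBIC))
E
```

```text
clock: 5.05
position: [0.4451, 0.2144, 0.0421]
ee_rot: [0.993, -0.119, -0.001, 0.001]
ft_force: [-0.5, -0.2, 0.7]
grip_width: -0.0
pos [0.4451 0.2144 0.0421] F [-0.5481 -0.218   0.6502] t 5.05 shift [ 0.0003 -0.0015 -0.0009] rot [ 0.002   0.0016 -0.0001] grip -0.0003752604072771975
```

View pics/s4c.png

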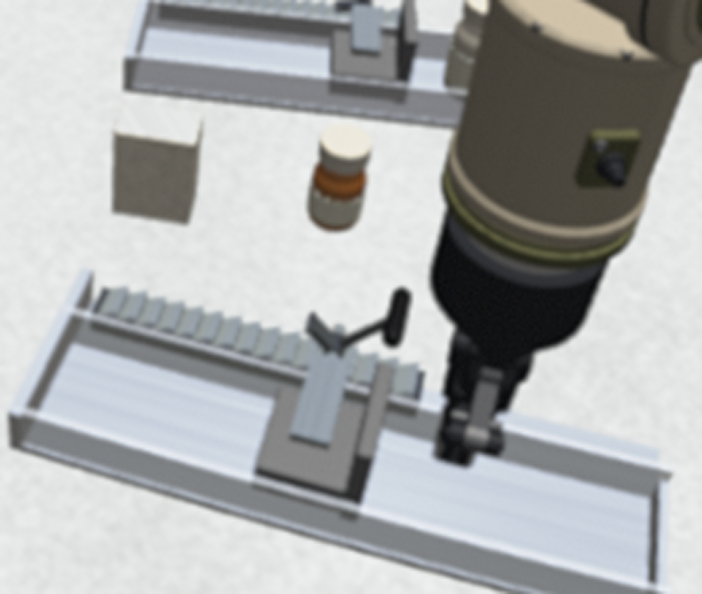

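The pawl is fully flipped, with the bar resting at crop (397,315). The fingers are inside the lane in front of the plate, at (460,450). I'll push towards the rear.

```bash
python3 -m handwheel '[[[0.016,0,0,0,0,0,0],[0.028,0,0,0,0,0,0],[0.04,0,0,0,0,0,0],[0.052,0,0,0,0,0,0],[0.064,0,0,0,0,0,0],[0.076,0,0,0,0,0,0],[0.086,0,0,0,0,0,0],[0.096,0,0,0,0,0,0]]]'
python3 - <<'E'
from h import *
go(np.array([0.4847,0.2064,0.043])+e*(.117-.011))
cv2.imwrite(f"pics/side5.png",manip.camera("side"))
a=cv2.imread("pics/side5.png")[180:400,240:500];cv2.imwrite("pics/s5c.png",cv2.resize(a,None,fx=2.7,fy=2.7,interpolation=cv2.INTER_CUBIC))
E
```

```text
clock: 6.1
position: [0.5394, 0.1922, 0.0429]
ee_rot: [0.993, -0.119, 0.0, 0.0]
ft_force: [-2.4, 1.8, 2.0]
grip_width: -0.001
pos [0.5394 0.1922 0.0429] F [-2.4414  1.8389  2.0229] t 6.1 shift [ 0.0495 -0.0009 -0.0001] rot [ 0.0009 -0.0002  0.0002] grip -0.000818491623577641
```

View pics/s5c.png

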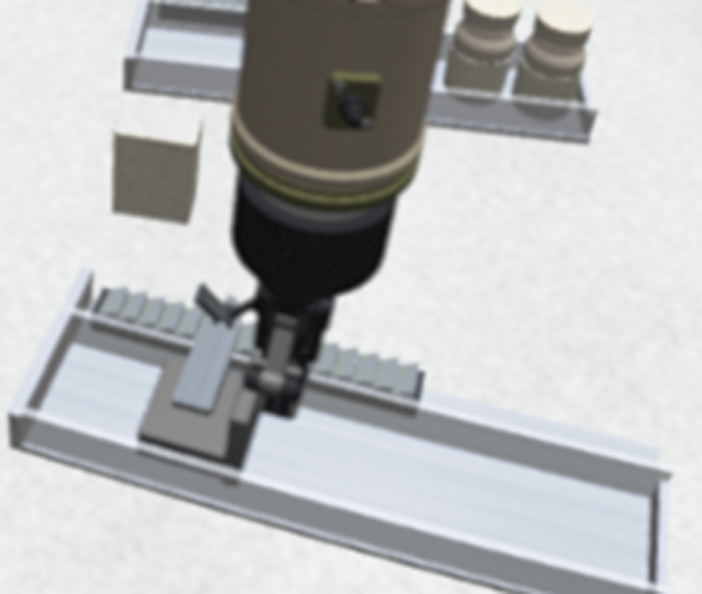

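The pusher is sliding with the pawl still flipped, and about 50 mm remain. From here I push in smaller steps.

```bash
python3 -m handwheel '[[[0.01,0,0,0,0,0,0],[0.02,0,0,0,0,0,0],[0.03,0,0,0,0,0,0],[0.036,0,0,0,0,0,0],[0.04,0,0,0,0,0,0],[0.043,0,0,0,0,0,0],[0.043,0,0,0,0,0,0]]]'; python3 -m handwheel '[[[0.002,0,0,0,0,0,0],[0.004,0,0,0,0,0,0],[0.004,0,0,0,0,0,0]]]'
```

```text
clock: 7.02
position: [0.581, 0.1818, 0.043]
ee_rot: [0.993, -0.119, 0.0, 0.001]
ft_force: [0.1, 0.1, 1.0]
grip_width: -0.001
clock: 7.4
position: [0.5848, 0.1809, 0.043]
ee_rot: [0.993, -0.119, 0.0, 0.001]
ft_force: [-1.3, -0.3, -0.5]
grip_width: -0.002
```

```bash
python3 -m handwheel '[[[0.002,0,0,0,0,0,0],[0.003,0,0,0,0,0,0],[0.003,0,0,0,0,0,0]]]'
```

```text
clock: 7.78
position: [0.5877, 0.1803, 0.043]
ee_rot: [0.993, -0.119, 0.0, 0.0]
ft_force: [-1.9, -0.3, 0.7]
grip_width: -0.001
```

```bash
python3 -m handwheel '[[[0.002,0,0,0,0,0,0],[0.003,0,0,0,0,0,0],[0.003,0,0,0,0,0,0]]]'
python3 - <<'E'
from h import *
go([0,0,0])
cv2.imwrite(f"pics/side6.png",manip.camera("side"))
a=cv2.imread("pics/side6.png")[180:400,240:500];cv2.imwrite("pics/s6c.png",cv2.resize(a,None,fx=2.7,fy=2.7,interpolation=cv2.INTER_CUBIC))
E
```

```text
clock: 8.15
position: [0.5879, 0.1803, 0.0429]
ee_rot: [0.993, -0.118, -0.002, 0.001]
ft_force: [-15.0, -0.9, 9.9]
grip_width: 0.004
pos [0.5879 0.1803 0.0429] F [-14.9852  -0.884    9.9352] t 8.15 shift [-0.529   0.3132  0.0458] rot [0.0028 0.0038 0.0012] grip 0.0037037271976918793
```

View pics/s6c.png

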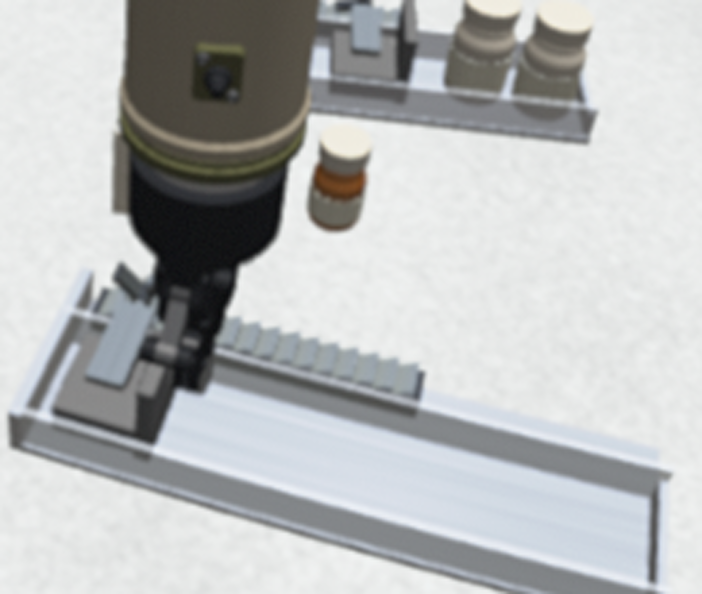

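The contact force jumped to 15 N and motion stopped at x = 0.588, where I predicted the rear stop. I'll back off, lift and check.

```bash
python3 -m handwheel '[[[-0.01,0,0,0,0,0,0],[-0.03,0,0,0,0,0,0],[-0.05,0,0,0,0,0,0],[-0.05,0,-0.05,0,0,0,0],[-0.05,0,-0.1,0,0,0,0],[-0.05,0,-0.16,0,0,0,0],[-0.09,0.05,-0.19,0,0,0,0],[-0.11,0.1,-0.19,0,0,0,0]]]';python3 -m handwheel '[[[-0.02,0.05,0,0,0,0,0],[-0.03,0.1,0,0,0,0,0],[-0.03,0.14,0,0,0,0,0],[-0.03,0.14,0,0,0,0,0]]]'
python3 - <<'E'
from h import *
go([0,0,0])
for n in("side","top"): cv2.imwrite(f"pics/{n}7.png",manip.camera(n))
a=cv2.imread("pics/side7.png")[140:400,240:500];b=cv2.imread("pics/top7.png")[180:380,120:250]
a=cv2.resize(a,(500,500),interpolation=2);b=cv2.resize(b,(300,462),interpolation=2);b=cv2.copyMakeBorder(b,0,38,0,0,0)
cv2.imwrite("pics/c7.png",np.hstack([a,b]))
E
```

```text
clock: 9.2
position: [0.4598, 0.1096, 0.235]
ee_rot: [0.993, -0.117, 0.002, -0.0]
ft_force: [-0.3, -1.4, 0.5]
grip_width: 0.001
clock: 9.7
position: [0.3973, -0.023, 0.2334]
ee_rot: [0.993, -0.121, 0.001, 0.001]
ft_force: [0.9, 1.4, 0.1]
grip_width: 0.004
pos [ 0.3973 -0.023   0.2334] F [0.917  1.3682 0.0866] t 9.7 shift [-0.3917  0.0729  0.2326] rot [ 0.002  -0.0023 -0.0049] grip 0.004187304181818299
```

View pics/c7.png

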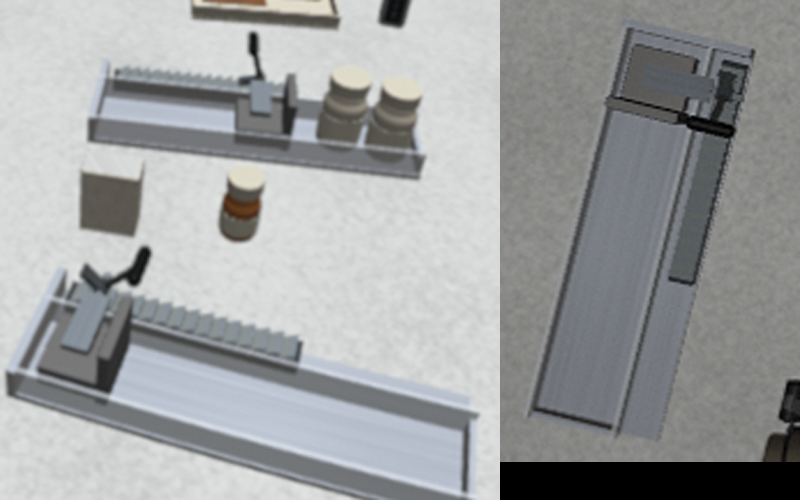

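In the side view the empty pusher sits at the rear with its handle leaning forward, bar at (140,265). In the top view the bar is at (708,126). The stocked lane looks unchanged. One last check by numbers before handing in.

Run:
```python
from h import *
T=lambda x,y:(120+(x-500)/2.308,180+y/2.31)
p=onz("top",*T(646,116),.07);lip=np.array([.3316,.2457,0]);print("plate from lip",(p-lip)@e)
b=onz("top",*T(708,126),.074);print("bar behind plate",(b-p)@e, (b-p)@l)
a=cv2.imread("pics/side0.png");c=cv2.imread("pics/side7.png")
d=cv2.absdiff(a,c)[150:235,285:465].max(2);print("stocked diff",d.max(),(d>30).sum())
a=cv2.imread("pics/top0.png");c=cv2.imread("pics/top7.png");d=cv2.absdiff(a,c)[200:390,325:405].max(2);print((d>30).sum())
o=manip.get_obs();print(o['clock'],np.abs(o['joint_velocities']).max())
```

```text
plate from lip 0.2737734949680141
bar behind plate 0.004357065959551193 -0.054282062405914835
stocked diff 196 61
70
9.8 0.020644544487448176
```

Run:
```python
import cv2,numpy as np
for n,(y0,y1,x0,x1) in {"side":(150,235,285,465),"top":(200,390,325,405)}.items():
    d=cv2.absdiff(cv2.imread(f"pics/{n}0.png"),cv2.imread(f"pics/{n}7.png"))[y0:y1,x0:x1].max(2)
    y,x=np.where(d>30);print(n,x.min()+x0,x.max()+x0,y.min()+y0,y.max()+y0)
```

```text
side 436 451 150 154
top 325 329 371 389
```

Those differing pixels are at the edges of the check regions, where the gripper intrudes: side (436–451, 150–154) and top (325–329, 371–389). None fall on the stocked lane's bar, plate or bottles, so I'll hand in.

```bash
python3 -c "
from workcell import manip
print(manip.hand_in())"
```

```text
the job is handed in; nothing more can be done
None
```

The empty lane is ready for refilling: its pawl is flipped so the handle leans forward, and its pusher is back at the rear stop. I swept the handle's bar forward from behind with the shut fingers, then pushed the plate back until it stopped. The job was handed in with the robot clear, at about 9.8 s.

What the last checks showed:
- **Pusher:** the contact force jumped to about 15 N along the lane as the push stopped. The camera puts the plate 274 mm from the front lip, against 275 mm when fully back.
- **Pawl:** after I backed off, the bar is about 4 mm behind the plate's front, against about 5 mm expected when fully flipped. The sideways reading was about 54 mm right of the plate's middle instead of 62 mm. I put that down to reading the pixels by eye.
- **Stocked lane:** comparing pictures from before and after, the only changes were at the edges of the areas I compared. I took these to be the gripper in view; none were on that lane's bar, plate or bottles.

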